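Seat a brass bar in the bench V-blocks against the sprung stop

ROBOT

A 6-joint arm with a two-finger parallel gripper is mounted at the origin on the work surface. World frame = base frame: x ahead of the robot, y to its left, z up, the work surface at z = 0. Lengths are in m, angles in degrees, forces in N, time in s.
With the tool pointing down it reaches from about 0.4 to 0.825 m from the base axis. Payload 7 kg.
Tool frame: the origin (TCP) lies on the centre line of the jaws, within the pads' length; the fingertips stand 19 mm ahead of it and the grasp point (between the pads) is the TCP; z points along the fingers, y is the line along which they close (so a half turn about z gives the same grasp; the last joint's range is limited). The gripper opens to 88 mm and grips with 3 to 60 N. Pads are 19 mm wide; open, the fingers measure 130 mm over their backs; the gripper's body (78 mm by 193 mm) begins 47 mm behind the grasp point.
Start: joints at [16.507, 20.546, 0.682, 0, -70.136, -16.507], TCP at [0.675, -0, 0.246] pointing down, gripper open.
Joint ranges: [-176.03, 176.03], [-82.01, 121.73], [-58.28, 71.71], [-173.87, 95.51], [-174.79, -0.11], [-173.66, 173.66]. Speed limits (degrees/s): [136.94, 136.94, 172.46, 180, 180, 180].

INTERFACE

Orientations are given as [roll, pitch, yaw] about the fixed x, y, z axes, in that order (R = Rz(yaw) Ry(pitch) Rx(roll)).
In Python, from plant import get_state, capture, close_job gives the robot as it stands.
- The arm moves only by the tool apply_moves, never from a script. Its argument "targets" is a list of rows, each a list of 7 numbers: the opening, from 0 (shut) to 1 (fully open), then the shift along the tool's x, y, z normalised to -1 to 1, where 1 is 1000 mm, then the turn, a rotation vector about the tool's x, y, z normalised to -1 to 1, where 1 is 90 degrees. In form: [[claw, tx, ty, tz, ax, ay, az], ...]. A call has 1 to 20 rows; each row shifts and turns the commanded pose from where the row before left it, along the tool's axes as they then stand; what a row does not reach is not made up. A row lasts 1/12 s, in which the tool goes at most 41.7 mm and 7.16 degrees, less where a joint would pass 70% of its speed; a pose out of reach is approached as far as the arm can. A call with a number of a shift or a turn outside -1 to 1 is refused whole. A call with a gripper value outside its range is refused whole. The fingers move at their own pace and stop on an object; "newtons" is the grip in N (left out, the last holds). Time passes only in rows, so rows that do not move let the fingers close. It gives the time, the measured TCP pose, the force, the opening and the grip force at its end, in the units of the state.
- get_state(): the state, without advancing time (a new reading comes with each control period).
- capture(name): name is "scene" or "side" or "wrist"; returns a dict with "frame" (400x640x3 uint8, red, green, blue), "range_z" (400x640 float32, m along the optical axis (not along the pixel's ray), 0 where there is no reading), "camera_matrix" (3x3 intrinsics, pixels), "T" (4x4, takes a point from camera to world coordinates). Camera axes: x right, y down, z forward; pixel columns grow to the right and rows downward; lengths in m; the calibration is good to about 2 mm. The wrist camera is an equidistant fisheye: a pixel r from the principal point sees the ray r / f radians off the axis. A picture is of the moment at which its call begins.
- close_job(): hands the job in; it is judged then, once.
The state is a dict: "time_s": time; "joints": joint angles; "qd": joint speeds; "joint_torque": joint torques, N m; "tcp_pos": TCP position; "eef_rot": TCP orientation; "contact_force": force on the tool from outside, world axes, zero at the start; "moment": the same for the moment, N m; "gripper_width": finger opening in m; "gripper_force": force on a finger pad.
Only numpy, scipy, OpenCV 4.12 (cv2) and the standard library are available. Lean on these libraries where they do the work, as an engineer would, in place of code of your own. Each camera call takes 0.05 s, during which the arm holds its last target. There are 200 camera calls.

TASK

Take the thick round brass bar off the wooden rest and lay it in the two V-blocks of the steel jig so that it lies on both flanks of both Vs. Then push it along the Vs, by feel, until it bears on the sprung stop pin and leaves the pin pushed in a little; the pin is delicate, so never press it in more than 6 mm (about 5 N on the pin). Leave the thin bar and the standing stub where they are.

Things in the scene. Friction and masses are not known exactly. Their poses are not given: they have to be found in the camera images.
- bar: The thick bar: plain round brass bar, diameter 24 mm, 140 mm long, about 0.5 kg, both ends alike. Origin at its middle, on its axis; x runs along the bar (y and z turn as it rolls). At the start it lies level in one of the two lanes of the wooden rest, its axis 36 mm above the table.
- rack: Fixed wooden rest: board 150 x 150 x 6 mm, origin at the centre of its underside, z up. Two cross blocks (tops 24 mm above the table, 20 mm along x, centred at x = -52 and +52 mm) carry the bars, with 4 mm ribs either side of each lane. Lanes run along x at y = +36 and -36 mm. Between the blocks 84 mm is free for fingers, down to the board.
- thin_bar: The other bar on the rest, to be left: round brass, diameter 12 mm, 130 mm long, origin at its middle on its axis, x along it, in the lane that the thick bar does not use, axis 30 mm above the table.
- stub: Short brass stub standing upright on the table, diameter 28 mm, 40 mm high, origin at the centre of its underside; to be left.
- jig: Fixed steel jig, origin at the underside of its base plate midway between its two V-blocks; z up; x runs along the Vs from the open loading end towards the stop. Base plate 12 mm high, x from -65 to +135 mm, 70 mm wide. V-blocks are 20 mm along x, centred at x = -42 and +42 mm, 56 mm wide, tops 56 mm above the table. The 64 mm between them is free for fingers, down to the plate.
- bed (a point): The point of the seated bar's axis midway between the V-blocks: 55 mm straight above the jig's origin; axes as the jig's. Both Vs are 90 degrees, open upward, 37 mm across the mouth. A bar laid with its middle 14 mm before this point (towards the loading end, jig -x) lies in both Vs clear of the pin; pushed home, its middle is from 11 mm before to 17 mm beyond it.
- block (a point): Middle of the slot, 112 mm from the jig's origin along x, 12 mm up, where an aluminium block (22 mm along x, 40 mm wide, 71 mm high) carries the stop pin. The block is clamped up to 11 mm before or beyond it, differently each time and not measured: the face of the untouched pin lies 59 to 81 mm from the jig's origin along x, on the bar's axis, and must be found by touch.
- stop_pin (a joint): How far the stop pin (brass face 16 mm across) is pushed in, in m: 0 untouched, growing as it is pressed along the jig's +x, 0.008 at the end of travel. Its damped spring gives 0.8 N per mm, no preload. Sliding the bar takes about 3 to 6 N, more if it is also pressed down (it then jams). Once let go, this friction holds the bar on the pin; the spring may push both back slightly.
Things that resemble listed ones, but are neither listed nor needed, are in the scene too. Several things look just like the jig: the one meant starts farthest to the robot's left.

How it is judged (in metres and radians):
On the way, in this order (a step that is already met when the one before it is completed fails the run):
1. the thick bar is lifted clear of the wooden rest (height (world z) of bar above 0.065 m), for 0.1 s.
2. the bar lies in both Vs and presses the stop pin in by more than 1 mm (angle between the x axis of bar and the x axis of jig, either way round below 0.05 rad and y of bar in the frame of jig between -0.002 and 0.002 m and z of bar in the frame of jig between 0.0525 and 0.057 m and value of joint stop_pin above 0.001 m), for 0.2 s.
At the end, for the whole second after the job is handed in: The thick bar lies at rest in both V-blocks (axis within 2 mm of the middle of the Vs, within 2 to 2.5 mm of its seated height, within 3 degrees of their direction), let go, and keeps the stop pin pushed in by 0.5 to 6 mm (angle between the x axis of bar and the x axis of jig, either way round below 0.05 rad and y of bar in the frame of jig between -0.002 and 0.002 m and z of bar in the frame of jig between 0.0525 and 0.057 m and value of joint stop_pin between 0.0005 and 0.006 m and linear speed of bar below 0.01 m/s); the robot touches nothing.
It fails at once if the stop pin is pressed in more than 6 mm (over 4.8 N) (value of joint stop_pin above 0.006 m).
It fails at once if the thin bar is moved more than 25 mm (distance of thin_bar from where it was at the start of the episode above 0.025 m).
It fails at once if the stub is moved more than 25 mm (distance of stub from where it was at the start of the episode above 0.025 m).
It also fails if it takes over 61 s, if anything falls off the work surface, if the arm or the gripper's body presses on something with over 40 N, if the wrist force passes 120 N, or if a joint passes its speed limit or range.

## Working session

There is one attempt and no reset: what is moved stays moved. The work goes in short steps, Python scripts to look and compute and a tool call to move; the robot and the scene stay as the last step left them, time stands still between calls to the robot, and variables do not carry over. Pictures are saved under pics/ and viewed, at most 10 in all, crops included, and the job is handed in when it is done.

Besides the shell and the picture viewer there is one more tool, called after "Emit:" as name(argument=value, ...), one argument or row to a line, values as JSON. apply_moves: Moves the arm, as the interface text tells. Scaled input: -1 to 1 covers 1000 mm each way for a shift and 90 degrees each way for a turn. Its arguments: {"type":"object","properties":{"targets":{"type":"array","items":{"type":"array","items":{"type":"number"}}},"newtons":{"type":"number"}},"required":["targets"]}

```bash
mkdir -p pics; cat > h.py <<'E'
import numpy as np, cv2
from plant import get_state, capture, close_job
def cloud(c):
    K=c["camera_matrix"];z=c["range_z"];v,u=np.mgrid[:z.shape[0],:z.shape[1]]
    P=np.stack([(u-K[0,2])/K[0,0]*z,(v-K[1,2])/K[1,1]*z,z],-1)
    W=P@c["T"][:3,:3].T+c["T"][:3,3]; W[z==0]=np.nan
    return W
E
python3 - <<'E'
from h import *
print(get_state())
for n in ("scene","side"):
    c=capture(n);cv2.imwrite(f"pics/{n}.png",c["frame"][...,::-1]);np.savez(f"{n}.npz",**c);print(c["T"].round(3).tolist(),c["camera_matrix"].tolist())
E
```

```text
{'time_s': 0.0, 'joints': array([ 1.65070700e+01,  2.05899614e+01,  6.33437322e-01, -1.95563255e-02,
       -7.01368722e+01, -1.65062467e+01]), 'qd': array([ 0.00426207,  0.03320512, -0.01631273,  0.10052962, -0.03796527,
        0.00308632]), 'joint_torque': array([-8.00930356e-04, -5.82726967e+01,  2.93058443e+01,  6.99745238e+00,
        6.93249181e-03, -2.06530804e-04]), 'tcp_pos': array([ 6.74532531e-01, -2.85115527e-05,  2.44638525e-01]), 'eef_rot': array([ 1.79905229e+02, -8.91158952e-03, -9.00058291e+01]), 'contact_force': array([-0.52393924,  0.21335561,  0.15062022]), 'moment': array([0.00857226, 0.00906578, 0.06746019]), 'gripper_force': 0.0, 'gripper_width': 0.08753614774642209}
[[-0.846, 0.349, -0.403, 0.984], [0.533, 0.58, -0.616, 0.749], [0.019, -0.736, -0.677, 0.944], [0.0, 0.0, 0.0, 1.0]] [[509.682469759834, 0.0, 315.77272632828954], [0.0, 509.682469759834, 204.95044385616765], [0.0, 0.0, 1.0]]
[[0.833, -0.405, 0.377, 0.016], [-0.553, -0.633, 0.542, -0.673], [0.019, -0.66, -0.751, 0.94], [0.0, 0.0, 0.0, 1.0]] [[388.4690129717591, 0.0, 324.09032624616344], [0.0, 388.4690129717591, 204.72644720557037], [0.0, 0.0, 1.0]]
```

```bash
sleep 1
```

```text
(no output)
```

View pics/scene.png

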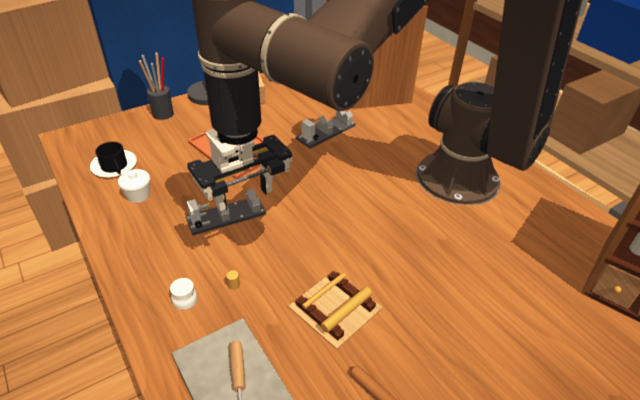

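View pics/side.png

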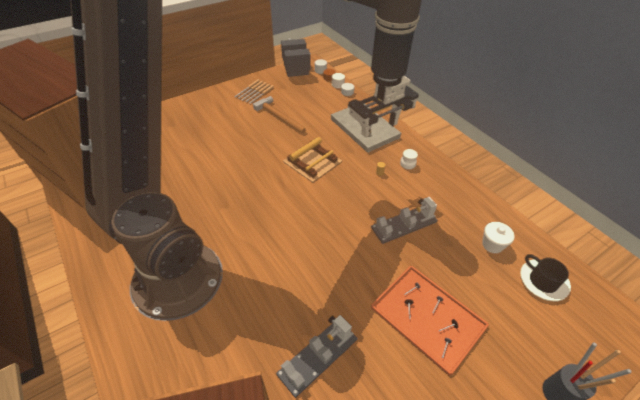

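The scene view shows the rack at about (335,305) with the thick bar in the right lane at (348,310), the stub at (232,280), and jigs at (225,212) and (325,128). The side view shows the same jigs at (405,220) and (318,355), and the stub at (381,170). I'll build a top-down height map from both views.

```bash
python3 - <<'E'
from h import *
cs={n:dict(np.load(n+".npz")) for n in("scene","side")}
for n,pts in (("scene",[(335,305),(348,310),(325,290),(232,280),(225,212),(325,128)]),("side",[(312,160),(405,220),(318,355),(381,170)])):
    W=cloud(cs[n])
    for u,v in pts: print(n,u,v,W[v,u].round(3))
# topdown maps 1mm/px: x 0.2..0.95 , y -0.45..0.45
ims=[]
for n in cs:
    W=cloud(cs[n]).reshape(-1,3);F=cs[n]["frame"].reshape(-1,3)
    ok=np.isfinite(W[:,0])&(W[:,2]<0.13)&(W[:,2]>-.02);W=W[ok];F=F[ok]
    o=np.argsort(W[:,2]);W=W[o];F=F[o]
    im=np.zeros((560,400,3),np.uint8)
    r=((0.56-W[:,1])*500).astype(int);q=((W[:,0]-0.2)*500).astype(int)
    m=(r>=1)&(r<559)&(q>=1)&(q<399)
    for k in(0,1):
        for l in(0,1): im[r[m]+k,q[m]+l]=F[m]
    ims.append(im)
cv2.imwrite("pics/top.png",np.hstack(ims)[...,::-1])
E
```

```text
scene 335 305 [0.566 0.199 0.008]
scene 348 310 [0.566 0.246 0.045]
scene 325 290 [0.574 0.169 0.033]
scene 232 280 [0.739 0.037 0.035]
scene 225 212 [ 0.658 -0.174  0.037]
scene 325 128 [ 0.218 -0.379  0.024]
side 312 160 [0.564 0.197 0.009]
side 405 220 [ 0.646 -0.199  0.029]
side 318 355 [ 0.206 -0.392  0.017]
side 381 170 [0.727 0.014 0.024]
```

View pics/top.png

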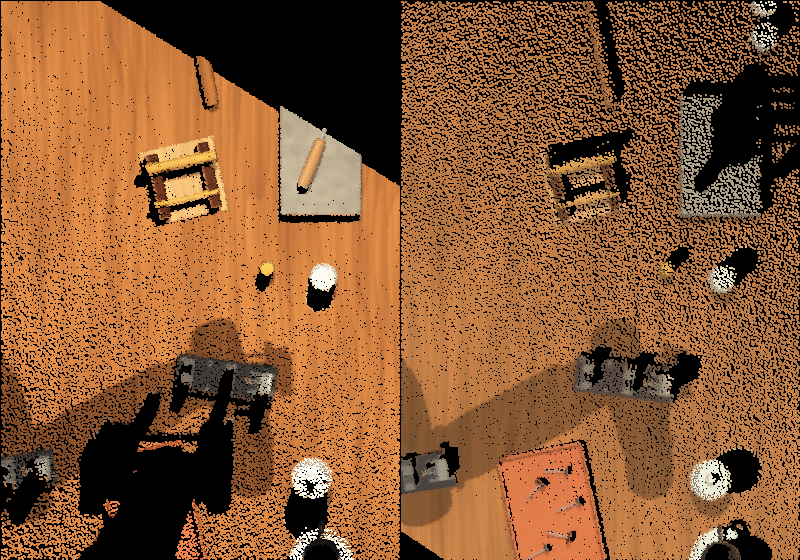

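The top-down map shows the rack near (0.57,0.20) with the thick bar at y≈0.24, and the target jig near (0.65,-0.19) with its stop towards +x. The other jig at (0.22,-0.38) is farther right. Next I'll fit the bar and the jig.

```bash
python3 - <<'E'
from h import *
cs={n:dict(np.load(n+".npz")) for n in("scene","side")}
for n in cs:
    W=cloud(cs[n]).reshape(-1,3);F=cs[n]["frame"].reshape(-1,3).astype(int)
    def sel(x0,x1,y0,y1,z0,z1):
        return (W[:,0]>x0)&(W[:,0]<x1)&(W[:,1]>y0)&(W[:,1]<y1)&(W[:,2]>z0)&(W[:,2]<z1)
    sat=F.max(1)-F.min(1)
    tab=sel(.45,.8,-.1,.12,-.02,.01)&(sat>60); print(n,"table z",np.median(W[tab,2]))
    b=sel(.46,.66,.2,.29,.038,.06);
    P=W[b];print("thick",b.sum(),"ztop",np.percentile(P[:,2],[50,90,98]))
    for nm,(a,c,z0,z1) in dict(thick=(.21,.29,.036,.06),thin=(.12,.19,.028,.045)).items():
        P=W[sel(.46,.66,a,c,z0,z1)]
        print(nm,len(P),cv2.minAreaRect(P[:,:2].astype(np.float32)), P[:,2].max())
    for z0,z1 in((.006,.017),(.05,.06),(.06,.1)):
        m=sel(.52,.80,-.26,-.12,z0,z1)&(sat<40);P=W[m]
        if len(P)>5: print("jig",z0,len(P),cv2.minAreaRect(P[:,:2].astype(np.float32)),np.median(P,0))
    m=sel(.45,.67,.1,.3,.003,.009)&(sat>30);print("board",cv2.minAreaRect(W[m][:,:2].astype(np.float32)))
E
```

```text
scene table z 0.00031776519780180035
thick 604 ztop [0.0459672  0.04895063 0.05045614]
thick 637 ((0.5620613098144531, 0.23609629273414612), (0.14360514283180237, 0.02396460250020027), 12.590660095214844) 0.05234468530514225
thin 336 ((0.5733751058578491, 0.16260915994644165), (0.129599466919899, 0.04658016562461853), 3.8524978160858154) 0.04147335786243356
jig 0.006 1003 ((0.650294840335846, -0.1940147876739502), (0.07557680457830429, 0.20008157193660736), 82.2039566040039) [ 0.65143822 -0.18428636  0.01219739]
jig 0.05 96 ((0.653342068195343, -0.19110731780529022), (0.041973963379859924, 0.17764639854431152), 83.65201568603516) [ 0.70098316 -0.1910731   0.05457051]
jig 0.06 124 ((0.665507972240448, -0.1781294047832489), (0.03965472802519798, 0.16631650924682617), 67.66963958740234) [ 0.72972702 -0.2005143   0.06984424]
board ((0.5600438117980957, 0.2011553943157196), (0.2196110039949417, 0.19636879861354828), 0.6545894742012024)
side table z 0.0018289365079490194
thick 206 ztop [0.04633567 0.05021395 0.05198051]
thick 215 ((0.5610299706459045, 0.23222360014915466), (0.14076432585716248, 0.023625332862138748), 13.12004566192627) 0.05383153567819299
thin 153 ((0.5741893649101257, 0.1585334688425064), (0.12873591482639313, 0.06168089061975479), 0.5102561712265015) 0.0427601405236534
jig 0.006 689 ((0.6462779641151428, -0.19797685742378235), (0.07081355154514313, 0.1956411749124527), 82.19686126708984) [ 0.63228253 -0.20860429  0.01343001]
jig 0.05 138 ((0.6481616497039795, -0.2021164447069168), (0.05163046717643738, 0.17303669452667236), 80.44921875) [ 0.64942586 -0.20703764  0.05363301]
jig 0.06 97 ((0.6970422863960266, -0.20627740025520325), (0.03581000864505768, 0.07549357414245605), 81.93498992919922) [ 0.72036135 -0.21000065  0.0696723 ]
board ((0.5600624084472656, 0.20019593834877014), (0.21929322183132172, 0.1990182250738144), 0.21084856986999512)
```

Emit:
apply_moves(
  targets=[
    [0.57,-0.0293,0.0141,0,0,0,0],
    [0.57,-0.0293,0.0141,0,0,0,0],
    [0.57,-0.0293,0.0141,0,0,0,0],
    [0.57,-0.0293,0.0141,0,0,0,0],
    [0.57,-0.0293,0.0141,0,0,0,0],
    [0.57,-0.0293,0.0141,0,0,0,0],
    [0.57,-0.0293,0.0141,0,0,0,0],
    [0.57,-0.0293,0.0141,0,0,0,0],
    [0.57,0,0,0,0,0,0.078],
    [0.57,0,0,0,0,0,0.078],
    [0.57,0,0,0,0,0,0.078],
    [0.57,0,0,0,0,0,0.078],
    [0.57,0,0,0,0,0,0.078],
    [0.57,0,0,0,0,0,0.078],
    [0.57,0,0,0,0,0,0.078],
    [0.57,0,0,0,0,0,0.078],
    [0.57,0,0,0,0,0,0.078],
    [0.57,0,0,0,0,0,0.078],
    [0.57,0,0,0,0,0,0.078],
    [0.57,0,0,0,0,0,0],
  ],
)

```text
time_s: 1.77
tcp_pos: [0.5619, 0.2343, 0.2451]
eef_rot: [-180.0, -0.0, -167.5]
contact_force: [-0.0, 0.3, 0.6]
gripper_width: 0.0498
gripper_force: 0.0
```

```bash
python3 - <<'E'
from h import *
s=get_state();print(s["tcp_pos"],s["eef_rot"],s["joints"].round(1),s["gripper_width"],s["contact_force"])
c=capture("wrist");np.savez("w1.npz",**c);cv2.imwrite("pics/w1.png",c["frame"][...,::-1]);print(c["camera_matrix"],c["T"].round(3))
c=capture("scene");np.savez("scene2.npz",**c);c=capture("side");np.savez("side2.npz",**c)
for n in("scene2","side2"):
    c=dict(np.load(n+".npz"));W=cloud(c).reshape(-1,3);F=c["frame"].reshape(-1,3).astype(int);sat=F.max(1)-F.min(1)
    for z0,z1 in((.006,.017),(.05,.06),(.062,.1)):
        m=(W[:,0]>.52)&(W[:,0]<.8)&(W[:,1]>-.27)&(W[:,1]<-.11)&(W[:,2]>z0)&(W[:,2]<z1)&(sat<45);P=W[m]
        print(n,z0,len(P),cv2.minAreaRect(P[:,:2].astype(np.float32)),np.median(P,0))
E
```

```text
[0.56194508 0.23426909 0.24512809] [-1.79986512e+02 -4.61042346e-02 -1.67548853e+02] [  41.    14.4   -8.1   -0.   -67.6 -118.5] 0.04983407832302588 [-0.03114402  0.27717057  0.5579797 ]
[[309.70691629   0.         321.68685695]
 [  0.         309.70691629 202.48972235]
 [  0.           0.           1.        ]] [[-0.216  0.941  0.259  0.491]
 [ 0.976  0.208  0.058  0.22 ]
 [ 0.001  0.266 -0.964  0.383]
 [ 0.     0.     0.     1.   ]]
scene2 0.006 988 ((0.650386393070221, -0.1938273012638092), (0.07498851418495178, 0.19976471364498138), 81.4629135131836) [ 0.65369731 -0.18436069  0.01210385]
scene2 0.05 132 ((0.653725802898407, -0.19103601574897766), (0.04723328724503517, 0.176368847489357), 82.56938934326172) [ 0.66269497 -0.18868322  0.05366731]
scene2 0.062 112 ((0.7275074124336243, -0.20421063899993896), (0.0387737900018692, 0.02730737254023552), 76.53388214111328) [ 0.73001612 -0.20061117  0.07052076]
side2 0.006 701 ((0.647452712059021, -0.19753214716911316), (0.07094141095876694, 0.19805581867694855), 81.79341125488281) [ 0.63181988 -0.2092129   0.0135346 ]
side2 0.05 135 ((0.6474193334579468, -0.19914083182811737), (0.049516674131155014, 0.172942116856575), 80.6031265258789) [ 0.64954881 -0.20617785  0.05394293]
side2 0.062 91 ((0.7218113541603088, -0.20732738077640533), (0.03559098392724991, 0.04098328948020935), 50.49058151245117) [ 0.7218771  -0.21089254  0.07157559]
```

View pics/w1.png

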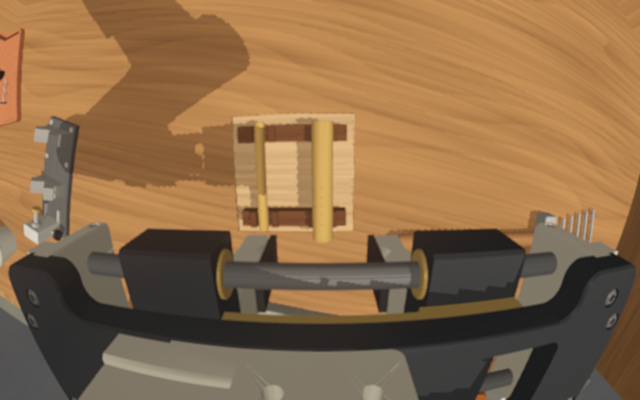

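The wrist view shows the thick bar at (322,180), upright and parallel to the fingers, with the thin bar at (262,175). I'll measure the bar with the fisheye depth.

```bash
cat >> h.py <<'E'
def fcloud(c):
    K=c["camera_matrix"];z=c["range_z"];v,u=np.mgrid[:z.shape[0],:z.shape[1]]
    dx=(u-K[0,2])/K[0,0];dy=(v-K[1,2])/K[1,1];t=np.hypot(dx,dy)+1e-9
    P=np.stack([np.tan(t)*dx/t*z,np.tan(t)*dy/t*z,z],-1)
    W=P@c["T"][:3,:3].T+c["T"][:3,3]; W[z==0]=np.nan
    return W
E
python3 - <<'E'
from h import *
c=dict(np.load("w1.npz"));W=fcloud(c)
P=W[110:235,295:350].reshape(-1,3);P=P[(P[:,2]>.038)&(P[:,2]<.06)]
print(cv2.minAreaRect(P[:,:2].astype(np.float32)),np.percentile(P[:,2],[50,98]))
P=W[110:235,230:290].reshape(-1,3);P=P[(P[:,2]>.031)&(P[:,2]<.045)]
print(cv2.minAreaRect(P[:,:2].astype(np.float32)),np.percentile(P[:,2],[50,98]))
print(W[60,400])
E
```

```text
((0.5574735403060913, 0.2347114086151123), (0.13147377967834473, 0.023235978558659554), 12.695051193237305) [0.04489885 0.04736626]
((0.5724900960922241, 0.1648927628993988), (0.12880566716194153, 0.012212867848575115), 12.739988327026367) [0.03358139 0.03555753]
[ 0.39397285  0.29852972 -0.00151783]
```

Emit:
apply_moves(
  targets=[
    [0.57,0,0,0.035,0,0,0],
    [0.57,0,0,0.035,0,0,0],
    [0.57,0,0,0.035,0,0,0],
    [0.57,0,0,0.035,0,0,0],
    [0.57,0,0,0.03,0,0,0],
    [0.57,0,0,0.02,0,0,0],
    [0.57,0,0,0.012,0,0,0],
    [0.57,0,0,0.006,0,0,0],
    [0.57,0,0,0,0,0,0],
    [0.2,0,0,0,0,0,0],
    [0.2,0,0,0,0,0,0],
    [0.2,0,0,0,0,0,0],
    [0.2,0,0,0,0,0,0],
    [0.2,0,0,0,0,0,0],
    [0.2,0,0,0,0,0,0],
  ],
  newtons=25,
)

```text
time_s: 3.17
tcp_pos: [0.5626, 0.2347, 0.0384]
eef_rot: [180.0, 0.1, -167.2]
contact_force: [-1.8, 0.6, 4.1]
gripper_width: 0.0231
gripper_force: 25.0
```

Emit:
apply_moves(
  targets=[
    [0.2,0,0,-0.005,0,0,0],
    [0.2,0,0,-0.01,0,0,0],
    [0.2,0,0,-0.02,0,0,0],
    [0.2,0,0,-0.025,0,0,0],
    [0.2,0,0,-0.025,0,0,0],
    [0.2,0,0,-0.025,0,0,0],
    [0.2,0,0,-0.02,0,0,0],
    [0.2,0,0,0,0,0,0],
    [0.2,0,0,0,0,0,0],
  ],
)

```text
time_s: 3.92
tcp_pos: [0.5622, 0.2346, 0.1688]
eef_rot: [179.9, 0.1, -167.2]
contact_force: [-0.2, -0.5, -5.9]
gripper_width: 0.0235
gripper_force: 25.0
```

Emit:
apply_moves(
  targets=[
    [0.2,0.0024,-0.0176,0,0,0,0],
    [0.2,0.00473,-0.0351,0,0,0,0],
    [0.2,0.00473,-0.0351,0,0,0,0],
    [0.2,0.00473,-0.0351,0,0,0,0],
    [0.2,0.00473,-0.0351,0,0,0,0],
    [0.2,0.00473,-0.0351,0,0,0,0],
    [0.2,0.00473,-0.0351,0,0,0,0],
    [0.2,0.00473,-0.0351,0,0,0,0],
    [0.2,0.00473,-0.0351,0,0,0,0],
    [0.2,0.00473,-0.0351,0,0,0,0],
    [0.2,0.00473,-0.0351,0,0,0,0],
    [0.2,0.00473,-0.0351,0,0,0,0],
    [0.2,0.0024,-0.0176,0,0,0,0],
    [0.2,0,0,0,0,0,0.0578],
    [0.2,0,0,0,0,0,0.0578],
    [0.2,0,0,0,0,0,0.0578],
    [0.2,0,0,0,0,0,0.0578],
    [0.2,0,0,0,0,0,0],
    [0.2,0,0,0,0,0,0],
  ],
)

```text
time_s: 5.5
tcp_pos: [0.599, -0.1889, 0.166]
eef_rot: [180.0, -0.2, 172.1]
contact_force: [0.5, 0.7, -4.5]
gripper_width: 0.0232
gripper_force: 25.0
```

```bash
python3 - <<'E'
from h import *
s=get_state();print(s["tcp_pos"],s["eef_rot"],s["joints"].round(1),s["gripper_width"],s["contact_force"])
c=capture("wrist");np.savez("w2.npz",**c);W=fcloud(c)
cv2.imwrite("pics/w2.png",c["frame"][...,::-1])
c=capture("scene");np.savez("scene3.npz",**c)
c2=capture("side");np.savez("side3.npz",**c2)
a=cv2.resize(c["frame"][120:270,140:340],None,fx=2,fy=2);b=cv2.resize(c2["frame"][120:270,320:520],None,fx=2,fy=2)
cv2.imwrite("pics/c3.png",np.hstack([a,b])[...,::-1])
E
```

```text
[ 0.59898757 -0.18893247  0.16595129] [ 1.79997128e+02 -1.59840337e-01  1.72113564e+02] [  0.3  19.7 -11.5  -0.  -59.  -98.1] 0.023196372160806198 [ 0.45948864  0.67823469 -4.47645051]
```

View pics/w2.png

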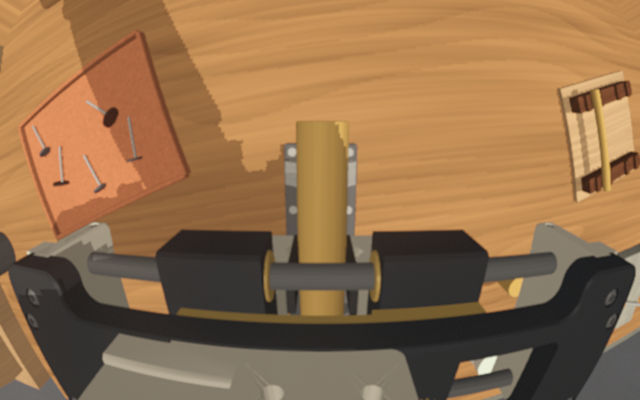

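View pics/c3.png

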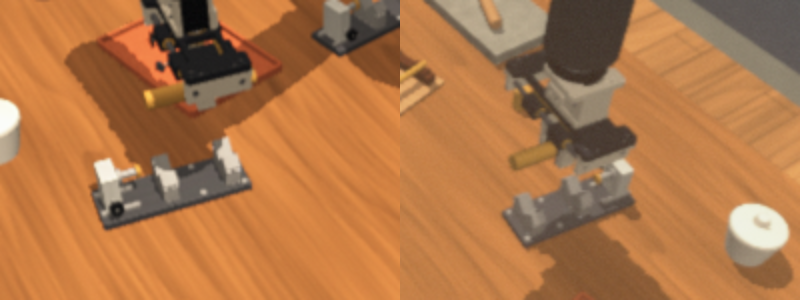

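The bar is held straight and centred over the jig: in the wrist view the plate spans columns 284–356 and the bar 297–348. The crops show the stop block and brass pin at the far end of the jig. I'll refine the jig's lateral position, its loading edge and the pin face.

```bash
python3 - <<'E'
from h import *
yaw=np.radians(-8.0);o=np.array([.614,-.1908])
R=np.array([[np.cos(yaw),np.sin(yaw)],[-np.sin(yaw),np.cos(yaw)]])
for n in("w2","scene3","side3"):
    c=dict(np.load(n+".npz"));W=(fcloud if n[0]=="w" else cloud)(c).reshape(-1,3);F=c["frame"].reshape(-1,3).astype(int)
    J=np.c_[(W[:,:2]-o)@R.T,W[:,2]];sat=F.max(1)-F.min(1)
    box=(abs(J[:,1])<.06)&(J[:,0]>-.1)&(J[:,0]<.16)
    for nm,m in dict(plate=box&(sat<45)&(J[:,2]>.007)&(J[:,2]<.016),V=box&(sat<45)&(J[:,2]>.05)&(J[:,2]<.06)&(J[:,0]<.06),Blk=box&(J[:,0]>.08)&(sat<45)&(J[:,2]>.06)&(J[:,2]<.09),pin=box&(J[:,0]>.05)&(J[:,0]<.11)&(sat>60)&(J[:,2]>.045)&(J[:,2]<.07)).items():
        P=J[m]
        if len(P)>3: print(n,nm,len(P),"min",np.percentile(P,2,0).round(4),"max",np.percentile(P,98,0).round(4))
    m=box&(sat<45)&(J[:,2]>.007)&(J[:,2]<.016);P=J[m]
    for s in(-.06,-.02,0.02,.08,.12):
        q=P[abs(P[:,0]-s)<.01,1]
        if len(q)>5: print("  x",s,np.percentile(q,[1,99]).round(4))
    if n=="w2":
        m=(J[:,2]>.163)&(J[:,2]<.185)&box&(sat>40);P=J[m];print("bar",len(P),cv2.minAreaRect(P[:,:2].astype(np.float32)))
E
```

```text
w2 plate 1398 min [-0.0635 -0.0348  0.0091] max [0.1227 0.0333 0.0127]
w2 V 70 min [-0.0515 -0.0233  0.0502] max [-0.0327 -0.0203  0.0529]
  x -0.06 [-0.0344  0.0335]
  x -0.02 [-0.0351  0.0334]
  x 0.02 [-0.0352  0.0334]
  x 0.12 [-0.0331  0.0313]
bar 8090 ((-0.03703678399324417, 0.006307932548224926), (0.034918610006570816, 0.09928847849369049), 89.9136962890625)
scene3 plate 935 min [-0.0572 -0.031   0.0079] max [0.1335 0.0361 0.0157]
scene3 V 94 min [-0.0476 -0.0175  0.0502] max [0.0534 0.0259 0.0569]
scene3 Blk 122 min [ 0.0997 -0.0172  0.0604] max [0.1275 0.0212 0.0738]
scene3 pin 23 min [ 0.063  -0.016   0.0527] max [0.1029 0.0082 0.0664]
  x -0.06 [-0.0203  0.0341]
  x -0.02 [-0.0319  0.0354]
  x 0.02 [-0.0315  0.0359]
  x 0.08 [-0.0334  0.0351]
  x 0.12 [-0.0235  0.0377]
side3 plate 627 min [-0.0629 -0.0373  0.0088] max [0.1194 0.0283 0.0158]
side3 V 101 min [-0.0506 -0.0274  0.0501] max [0.0504 0.0194 0.058 ]
side3 Blk 86 min [ 0.0897 -0.0226  0.0602] max [0.1225 0.0083 0.0761]
side3 pin 20 min [ 0.0542 -0.0085  0.0473] max [0.0806 0.0261 0.0666]
  x -0.06 [-0.0356  0.0289]
  x -0.02 [-0.0369  0.0219]
  x 0.02 [-0.0373  0.0305]
  x 0.08 [-0.0372  0.0299]
  x 0.12 [-0.0374 -0.021 ]
```

Emit:
apply_moves(
  targets=[
    [0.2,0.001,0,0.01,0,0,0],
    [0.2,0,0,0.02,0,0,0],
    [0.2,0,0,0.025,0,0,0],
    [0.2,0,0,0.02,0,0,0],
    [0.2,0,0,0.012,0,0,0],
    [0.2,0,0,0.008,0,0,0],
    [0.2,0,0,0.005,0,0,0],
    [0.2,0,0,0.003,0,0,0],
    [0.2,0,0,0,0,0,0],
    [0.2,0,0,0,0,0,0],
  ],
)

```text
time_s: 6.48
tcp_pos: [0.5996, -0.189, 0.0654]
eef_rot: [180.0, 0.1, 172.0]
contact_force: [-0.1, -0.3, -4.0]
gripper_width: 0.0231
gripper_force: 25.0
```

Emit:
apply_moves(
  targets=[
    [0.2,0,0,0.001,0,0,0],
    [0.2,0,0,0.001,0,0,0],
    [0.2,0,0,0.001,0,0,0],
    [0.2,0,0,0.001,0,0,0],
    [0.2,0,0,0.001,0,0,0],
    [0.2,0,0,0,0,0,0],
  ],
)

```text
time_s: 6.98
tcp_pos: [0.5989, -0.1889, 0.0594]
eef_rot: [180.0, -0.0, 172.0]
contact_force: [-0.1, -0.4, -3.5]
gripper_width: 0.0233
gripper_force: 25.0
```

Emit:
apply_moves(
  targets=[
    [0.2,0,0,0.001,0,0,0],
    [0.2,0,0,0,0,0,0],
  ],
)

```text
time_s: 7.15
tcp_pos: [0.599, -0.1892, 0.0588]
eef_rot: [-180.0, 0.0, 172.0]
contact_force: [-1.3, -2.6, -2.1]
gripper_width: 0.0232
gripper_force: 25.0
```

Emit:
apply_moves(
  targets=[
    [0.2,0,0,0.001,0,0,0],
    [0.2,0,0,0,0,0,0],
  ],
)

```text
time_s: 7.32
tcp_pos: [0.5992, -0.1895, 0.0584]
eef_rot: [-180.0, 0.0, 172.0]
contact_force: [-2.4, -2.8, 3.1]
gripper_width: 0.0232
gripper_force: 25.0
```

Emit:
apply_moves(
  targets=[
    [0.5,0,0,0,0,0,0],
    [0.5,0,-0.0008,0,0,0,0],
    [0.5,0,0,0,0,0,0],
    [0.5,0,0,0,0,0,0],
    [0.5,0,0,0,0,0,0],
  ],
)

```text
time_s: 7.73
tcp_pos: [0.599, -0.1895, 0.0575]
eef_rot: [180.0, 0.0, 172.0]
contact_force: [-0.1, -0.5, 0.2]
gripper_width: 0.0434
gripper_force: 0.0
```

```bash
python3 - <<'E'
from h import *
s=get_state();print(s["tcp_pos"],s["gripper_width"],s["contact_force"])
yaw=np.radians(-8.0);o=np.array([.614,-.1908])
R=np.array([[np.cos(yaw),np.sin(yaw)],[-np.sin(yaw),np.cos(yaw)]])
I=[]
for n in("scene","side"):
    c=capture(n);W=cloud(c).reshape(-1,3);F=c["frame"].reshape(-1,3).astype(int)
    J=np.c_[(W[:,:2]-o)@R.T,W[:,2]]
    m=(abs(J[:,1])<.03)&(F[:,0]-F[:,2]>50)&(J[:,2]>.045)&(J[:,2]<.075)&(J[:,0]>-.1)&(J[:,0]<.09)
    P=J[m];print(n,len(P),np.percentile(P,2,0),np.percentile(P,98,0))
    for a,b in((-.09,-.06),(-.03,.03),(.0,.03),(.05,.1)):
        q=P[(P[:,0]>a)&(P[:,0]<b)]
        if len(q): print(a,b,len(q),q.max(0).round(4),q.min(0).round(4),np.median(q,0).round(4))
    f=c["frame"];f=f[140:240,160:300] if n=="scene" else f[160:260,350:490]
    I.append(cv2.resize(f,None,fx=2.8,fy=4 and 2.8,interpolation=cv2.INTER_CUBIC))
cv2.imwrite("pics/c4.png",np.hstack(I)[...,::-1])
E
```

```text
[ 0.59902349 -0.18951538  0.05749808] 0.04340556828572357 [-0.10165159 -0.49689905  0.24757472]
scene 203 [-0.08348758 -0.01061399  0.04862477] [0.08027687 0.01298519 0.06893309]
-0.09 -0.06 11 [-0.0812  0.0116  0.0677] [-0.0846 -0.0015  0.0461] [-0.0835  0.0086  0.0605]
-0.03 0.03 69 [0.0296 0.0122 0.0692] [ 0.0077 -0.008   0.0461] [0.02   0.0077 0.062 ]
0.0 0.03 69 [0.0296 0.0122 0.0692] [ 0.0077 -0.008   0.0461] [0.02   0.0077 0.062 ]
0.05 0.1 46 [0.0894 0.0187 0.0678] [ 0.0505 -0.0265  0.0452] [0.055  0.004  0.0597]
side 192 [-0.0850685  -0.01369149  0.04779935] [0.07743755 0.023344   0.07024425]
-0.09 -0.06 80 [-0.0616  0.0088  0.0702] [-0.0861 -0.0136  0.0471] [-0.0758 -0.0058  0.0643]
-0.03 0.03 11 [-0.0041  0.0232  0.074 ] [-0.03   -0.014   0.0507] [-0.0263 -0.0098  0.0613]
0.05 0.1 14 [0.0893 0.005  0.0663] [ 0.0729 -0.009   0.0557] [ 0.0767 -0.0014  0.0596]
```

View pics/c4.png

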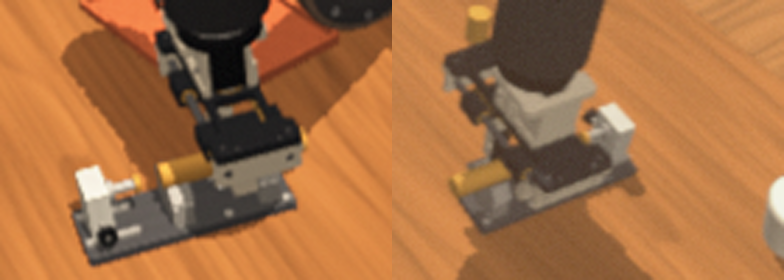

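The crops show the bar lying in both Vs. Its end is at about (162,172) and the pin face at about (143,182) in the left crop, a gap of roughly 15 mm. I'll regrip lightly and check the side load.

Emit:
apply_moves(
  targets=[
    [0.2,0,0,0,0,0,0],
    [0.2,0,0,0,0,0,0],
    [0.2,0,0,0,0,0,0],
    [0.2,0,0,0,0,0,0],
    [0.2,0,0,0,0,0,0],
    [0.2,0,0,0,0,0,0],
  ],
  newtons=15,
)

```text
time_s: 8.33
tcp_pos: [0.5987, -0.1903, 0.0577]
eef_rot: [-180.0, -0.0, 172.0]
contact_force: [0.1, -4.5, 0.9]
gripper_width: 0.0233
gripper_force: 15.0
```

Emit:
apply_moves(
  targets=[
    [0.2,0,-0.0008,0,0,0,0],
    [0.2,0,0,0,0,0,0],
    [0.2,0,0,0,0,0,0],
  ],
)

```text
time_s: 8.58
tcp_pos: [0.5987, -0.1904, 0.0577]
eef_rot: [180.0, 0.0, 172.0]
contact_force: [0.5, -1.9, 1.7]
gripper_width: 0.0235
gripper_force: 15.0
```

Emit:
apply_moves(
  targets=[
    [0.2,0,-0.0005,0,0,0,0],
    [0.2,-0.0007,0,0,0,0,0],
    [0.2,-0.0007,0,0,0,0,0],
    [0.2,-0.0007,0,0,0,0,0],
    [0.2,-0.0007,0,0,0,0,0],
    [0.2,-0.0007,0,0,0,0,0],
  ],
)

```text
time_s: 9.08
tcp_pos: [0.599, -0.1906, 0.0575]
eef_rot: [180.0, -0.3, 172.0]
contact_force: [-12.3, 7.4, 14.2]
gripper_width: 0.0234
gripper_force: 15.0
```

Emit:
apply_moves(
  targets=[
    [0.2,-0.0007,0,0,0,0,0],
    [0.2,-0.0007,0,0,0,0,0],
    [0.2,-0.0007,0,0,0,0,0],
    [0.2,-0.0007,0,0,0,0,0],
  ],
)

```text
time_s: 9.42
tcp_pos: [0.6001, -0.1908, 0.0573]
eef_rot: [180.0, -0.5, 171.9]
contact_force: [-17.0, 7.8, 16.7]
gripper_width: 0.0232
gripper_force: 15.0
```

The grip loads the bar downward and it jams. I'll let go and push axially on the bar's rear end with the fingers closed.

Emit:
apply_moves(
  targets=[
    [0.5,0,0,0,0,0,0],
    [0.5,0,0,0,0,0,0],
    [0.5,0,0,0,0,0,0],
    [0.5,0.003,0,0,0,0,0],
    [0.5,0,0,0,0,0,0],
    [0.5,0,0,0,0,0,0],
  ],
)

```text
time_s: 9.92
tcp_pos: [0.6019, -0.1915, 0.0575]
eef_rot: [-180.0, -0.0, 172.0]
contact_force: [-0.2, 0.3, -0.3]
gripper_width: 0.0436
gripper_force: 0.0
```

Emit:
apply_moves(
  targets=[
    [0.5,0,0,-0.02,0,0,0],
    [0.5,0,0,-0.03,0,0,0],
    [0.5,0,0,-0.03,0,0,0],
    [0.1,0.03,0,0,0,0,0],
    [0.0,0.035,0,0,0,0,0],
    [0.0,0.035,0,0,0,0,0],
    [0.0,0,0,0,0,0,0],
    [0.0,0,0,0.03,0,0,0],
    [0.0,0,0,0.03,0,0,0],
    [0.0,0,0,0.015,0,0,0],
    [0.0,0,0,0,0,0,0],
    [0.0,0,0,0,0,0,0],
  ],
)

```text
time_s: 10.92
tcp_pos: [0.5027, -0.1776, 0.0622]
eef_rot: [-180.0, -0.1, 172.0]
contact_force: [-0.0, 0.5, -0.3]
gripper_width: 0.0004
gripper_force: 0.0
```

```bash
python3 - <<'E'
from h import *
s=get_state();print(s["tcp_pos"],s["gripper_width"],s["contact_force"],s["eef_rot"])
yaw=np.radians(-8.0);o=np.array([.614,-.1908])
R=np.array([[np.cos(yaw),np.sin(yaw)],[-np.sin(yaw),np.cos(yaw)]])
print("tcp jig",R@(s["tcp_pos"][:2]-o))
I=[]
for n in("scene","side"):
    c=capture(n);W=cloud(c).reshape(-1,3);F=c["frame"].reshape(-1,3).astype(int)
    J=np.c_[(W[:,:2]-o)@R.T,W[:,2]]
    m=(abs(J[:,1])<.03)&(F[:,0]-F[:,2]>50)&(J[:,2]>.045)&(J[:,2]<.075)&(J[:,0]>-.1)&(J[:,0]<.09)
    P=J[m];print(n,len(P),np.histogram(P[:,0],np.arange(-.1,.1,.005))[0])
    q=P[abs(P[:,0])<.06];print(cv2.minAreaRect(q[:,:2].astype(np.float32)),np.percentile(q[:,2],98))
    f=c["frame"];f=f[140:240,160:300] if n=="scene" else f[160:260,350:490]
    I.append(cv2.resize(f,None,fx=2.8,fy=2.8,interpolation=cv2.INTER_CUBIC))
cv2.imwrite("pics/c5.png",np.hstack(I)[...,::-1])
E
```

```text
[ 0.50266971 -0.17762815  0.06224907] 0.00035527263250310047 [-0.03163929  0.52923311 -0.31404113] [-1.79968974e+02 -9.71247769e-02  1.71983670e+02]
tcp jig [-0.11208    -0.00245052]
scene 526 [ 4  0  0 11 19 15 17 16 18 16 21 14 22 16 19 17 17 18 15 19 17 19 17 18
 20 15 20 17 18 21 20 11  0  0  0 14  3  2  0]
((-0.0017865858972072601, -0.0016021113842725754), (0.0396115817129612, 0.11641541868448257), 88.05037689208984) 0.06902739067345504
side 246 [ 0  0  0  0  0  0  0  0  0  0  0  0  2 12  7 11 12 12 11 13 12 14 12 10
 15 11 15 13 14 13 17  1  0  0  6 11  1  1  0]
((0.009260233491659164, 0.003443051129579544), (0.09155956655740738, 0.039856959134340286), 4.646450042724609) 0.07021395277757152
```

View pics/c5.png

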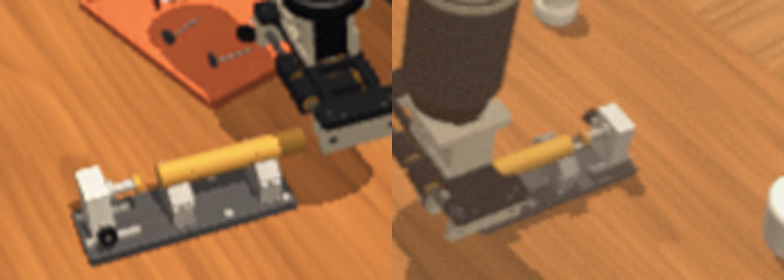

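The crops show the bar in both Vs, with its front end at (160,172) and the pin at (142,183) in the left crop. The gap is about 15–17 mm, and the closed fingers are behind the bar's rear end. I'll approach now.

Emit:
apply_moves(
  targets=[
    [0.0,-0.005,0,0,0,0,0],
    [0.0,-0.005,0,0,0,0,0],
    [0.0,-0.003,0,0,0,0,0],
    [0.0,-0.001,0,0,0,0,0],
    [0.0,-0.001,0,0,0,0,0],
    [0.0,-0.001,0,0,0,0,0],
    [0.0,-0.001,0,0,0,0,0],
  ],
)

```text
time_s: 11.6
tcp_pos: [0.5188, -0.1798, 0.0624]
eef_rot: [-180.0, -0.1, 172.0]
contact_force: [-4.3, 3.0, 3.0]
gripper_width: 0.0007
gripper_force: 2.4
```

Emit:
apply_moves(
  targets=[
    [0.0,-0.001,0,0,0,0,0],
    [0.0,-0.001,0,0,0,0,0],
  ],
)

```text
time_s: 11.77
tcp_pos: [0.5191, -0.18, 0.062]
eef_rot: [-180.0, -0.3, 171.9]
contact_force: [-9.0, 2.1, 5.5]
gripper_width: 0.0
gripper_force: 4.3
```

Emit:
apply_moves(
  targets=[
    [0.0,-0.001,0,0,0,0,0],
    [0.0,-0.001,0,0,0,0,0],
  ],
)

```text
time_s: 11.93
tcp_pos: [0.5206, -0.1803, 0.0619]
eef_rot: [-180.0, -0.3, 171.9]
contact_force: [-8.5, 3.5, 6.9]
gripper_width: 0.0004
gripper_force: 4.5
```

Emit:
apply_moves(
  targets=[
    [0.0,-0.001,0,0,0,0,0],
    [0.0,-0.001,0,0,0,0,0],
  ],
)

```text
time_s: 12.1
tcp_pos: [0.5227, -0.1805, 0.062]
eef_rot: [-180.0, -0.3, 171.9]
contact_force: [-8.4, 2.2, 6.4]
gripper_width: 0.0007
gripper_force: 4.5
```

Emit:
apply_moves(
  targets=[
    [0.0,-0.001,0,0,0,0,0],
    [0.0,-0.001,0,0,0,0,0],
  ],
)

```text
time_s: 12.27
tcp_pos: [0.5245, -0.1808, 0.062]
eef_rot: [-180.0, -0.3, 171.9]
contact_force: [-9.6, 2.0, 6.7]
gripper_width: 0.0004
gripper_force: 4.7
```

Emit:
apply_moves(
  targets=[
    [0.0,-0.001,0,-0.001,0,0,0],
    [0.0,-0.001,0,0,0,0,0],
  ],
)

```text
time_s: 12.43
tcp_pos: [0.5286, -0.1812, 0.0632]
eef_rot: [-180.0, -0.1, 172.0]
contact_force: [-3.0, 1.3, -1.3]
gripper_width: 0.0006
gripper_force: 1.1
```

Emit:
apply_moves(
  targets=[
    [0.0,-0.001,0,0,0,0,0],
    [0.0,-0.001,0,0,0,0,0],
  ],
)

```text
time_s: 12.6
tcp_pos: [0.5313, -0.1816, 0.0632]
eef_rot: [-180.0, -0.0, 172.0]
contact_force: [-1.7, 1.2, -1.2]
gripper_width: 0.0006
gripper_force: 1.2
```

Emit:
apply_moves(
  targets=[
    [0.0,-0.0007,0,0,0,0,0],
    [0.0,-0.0007,0,0,0,0,0],
  ],
)

```text
time_s: 12.77
tcp_pos: [0.533, -0.1818, 0.0634]
eef_rot: [-180.0, -0.0, 172.0]
contact_force: [-3.1, 0.3, -1.7]
gripper_width: 0.0004
gripper_force: 1.2
```

```bash
cat > gap.py <<'E'
from h import *
s=get_state()
yaw=np.radians(-8.0);o=np.array([.614,-.1908])
R=np.array([[np.cos(yaw),np.sin(yaw)],[-np.sin(yaw),np.cos(yaw)]])
print(s["tcp_pos"],s["contact_force"],"tcp jig",R@(s["tcp_pos"][:2]-o))
for n in("scene","side"):
    c=capture(n);W=cloud(c).reshape(-1,3);F=c["frame"].reshape(-1,3).astype(int)
    J=np.c_[(W[:,:2]-o)@R.T,W[:,2]]
    m=(abs(J[:,1])<.02)&(F[:,0]-F[:,2]>50)&(J[:,2]>.045)&(J[:,2]<.075)&(J[:,0]>.02)&(J[:,0]<.09)
    x=np.sort(J[m][:,0])*1000;print(n,np.histogram(x,np.arange(50,90,2))[0],x[x>52].round(0).astype(int))
E
python3 gap.py
```

```text
[ 0.53295488 -0.18176714  0.0633774 ] [-3.07286643  0.26173557 -1.73254901] tcp jig [-0.08151353 -0.00233435]
scene [ 8  7  6  9  6  8  7  7  7 10  7  0  4  4  6  0  1  1  1] [52 52 53 53 54 54 54 54 55 55 55 55 56 56 56 56 56 57 57 57 57 58 58 59
 59 59 60 60 60 60 61 61 61 62 62 62 62 62 63 63 64 64 64 64 64 65 65 65
 65 66 66 66 67 67 68 68 68 68 69 69 69 69 70 70 70 70 70 70 70 70 71 71
 71 71 75 75 76 76 76 77 77 78 78 79 79 79 80 80 83 85 87 90]
side [4 8 5 5 3 7 4 3 4 6 1 1 2 2 4 1 0 0 0] [53 53 53 54 54 54 54 54 54 54 54 56 56 56 57 58 58 58 58 59 60 61 61 61
 61 61 61 62 63 64 64 64 65 65 65 67 68 68 68 68 68 68 69 69 69 71 74 75
 76 77 78 78 78 79 80 82 89]
```

Emit:
apply_moves(
  targets=[
    [0.0,-0.0005,0,0,0,0,0],
    [0.0,-0.0005,0,0,0,0,0],
  ],
)

```text
time_s: 13.03
tcp_pos: [0.534, -0.1819, 0.0635]
eef_rot: [180.0, -0.0, 172.0]
contact_force: [-1.9, 0.1, -1.8]
gripper_width: 0.0007
gripper_force: 1.2
```

Emit:
apply_moves(
  targets=[
    [0.0,-0.0005,0,0,0,0,0],
    [0.0,-0.0005,0,0,0,0,0],
  ],
)

```text
time_s: 13.2
tcp_pos: [0.535, -0.182, 0.0636]
eef_rot: [-180.0, -0.0, 172.0]
contact_force: [-3.1, -0.7, -1.2]
gripper_width: 0.0005
gripper_force: 1.2
```

Emit:
apply_moves(
  targets=[
    [0.0,-0.0005,0,0,0,0,0],
    [0.0,-0.0005,0,0,0,0,0],
  ],
)

```text
time_s: 13.37
tcp_pos: [0.536, -0.1821, 0.0636]
eef_rot: [180.0, -0.0, 172.0]
contact_force: [-2.0, 0.7, -1.4]
gripper_width: 0.0004
gripper_force: 1.2
```

```bash
python3 gap.py
```

```text
[ 0.53601578 -0.18213968  0.06355179] [-2.04009569  0.66440356 -1.41324666] tcp jig [-0.07843056 -0.00227726]
scene [10  5 10  6  9  5  8  8  8  5  9 11  3  5  5  2  1  1  1] [52 52 52 53 53 54 54 54 54 55 55 55 55 56 56 56 56 57 57 57 58 58 58 58
 59 59 59 60 60 60 61 61 61 61 62 62 62 62 63 63 63 63 63 64 64 64 65 65
 65 65 66 66 66 66 67 67 68 68 68 68 68 69 69 70 70 70 70 71 71 71 71 71
 72 72 73 73 73 73 73 73 73 73 74 74 75 75 76 76 76 77 77 77 78 79 79 80
 80 80 80 82 85 87 89]
side [5 6 3 9 5 5 4 4 6 5 1 6 0 4 0 0 0 1 0] [52 53 53 53 53 54 54 54 56 56 56 56 57 57 57 57 57 58 58 58 59 59 60 61
 61 62 62 62 63 63 64 64 65 65 66 66 66 67 68 68 68 68 68 68 69 69 69 71
 72 72 72 73 73 73 76 78 78 78 85 89]
```

Emit:
apply_moves(
  targets=[
    [0.0,-0.0005,0,0,0,0,0],
    [0.0,-0.0005,0,0,0,0,0],
  ],
)

```text
time_s: 13.63
tcp_pos: [0.5369, -0.1823, 0.0635]
eef_rot: [-180.0, -0.0, 172.0]
contact_force: [-2.6, 0.7, -1.5]
gripper_width: 0.0005
gripper_force: 1.3
```

Emit:
apply_moves(
  targets=[
    [0.0,-0.0005,0,0,0,0,0],
    [0.0,-0.0005,0,0,0,0,0],
  ],
)

```text
time_s: 13.8
tcp_pos: [0.5377, -0.1824, 0.0635]
eef_rot: [-180.0, -0.0, 172.0]
contact_force: [-4.2, 0.7, 0.9]
gripper_width: 0.0003
gripper_force: 2.3
```

```bash
python3 gap.py
```

```text
[ 0.53765445 -0.1824157   0.0635322 ] [-4.17721639  0.65198182  0.92105375] tcp jig [-0.07676943 -0.00232254]
scene [8 6 7 9 6 8 8 5 8 7 7 7 9 5 6 2 1 1 1] [52 52 53 53 54 54 54 54 55 55 55 55 56 56 56 56 56 57 57 57 57 58 58 59
 59 59 60 60 60 60 60 61 61 62 62 62 62 63 63 63 63 63 63 64 64 64 65 66
 66 66 67 67 67 68 68 68 68 68 68 69 69 69 70 70 70 71 71 71 72 72 72 73
 73 73 74 74 74 74 75 75 75 75 75 75 75 75 76 76 77 77 77 77 78 79 79 80
 80 80 80 81 82 85 87 90]
side [8 2 8 5 6 5 3 6 2 6 5 6 3 2 1 1 0 0 0] [53 53 54 54 54 54 55 55 55 56 56 57 57 57 58 58 58 59 59 59 59 60 60 61
 61 61 63 64 64 64 64 64 65 65 65 66 67 68 69 69 69 69 70 70 71 71 71 72
 72 73 74 74 74 74 75 76 76 78 78 79 80]
```

Emit:
apply_moves(
  targets=[
    [0.0,-0.0005,0,0,0,0,0],
    [0.0,-0.0005,0,0,0,0,0],
  ],
)

```text
time_s: 14.07
tcp_pos: [0.5382, -0.1825, 0.0635]
eef_rot: [-180.0, -0.1, 172.0]
contact_force: [-6.4, 1.5, 2.1]
gripper_width: 0.0005
gripper_force: 3.4
```

Emit:
apply_moves(
  targets=[
    [0.0,-0.0005,0,0,0,0,0],
  ],
)

```text
time_s: 14.15
tcp_pos: [0.5384, -0.1825, 0.0634]
eef_rot: [-180.0, -0.1, 172.0]
contact_force: [-7.9, 2.9, 3.9]
gripper_width: 0.0005
gripper_force: 3.9
```

Emit:
apply_moves(
  targets=[
    [0.0,0,0,-0.0006,0,0,0],
    [0.0,0,0,0,0,0,0],
  ],
)

```text
time_s: 14.32
tcp_pos: [0.5395, -0.1826, 0.0641]
eef_rot: [180.0, 0.0, 172.0]
contact_force: [-2.8, 0.6, -2.7]
gripper_width: 0.0006
gripper_force: 1.5
```

Emit:
apply_moves(
  targets=[
    [0.0,-0.0005,0,0,0,0,0],
    [0.0,0,0,0,0,0,0],
    [0.0,0,0,0,0,0,0],
    [0.0,0,0,0,0,0,0],
  ],
)

```text
time_s: 14.65
tcp_pos: [0.54, -0.1827, 0.0641]
eef_rot: [180.0, -0.0, 172.0]
contact_force: [-3.8, 0.9, -2.1]
gripper_width: 0.0005
gripper_force: 1.7
```

```bash
python3 gap.py
```

```text
[ 0.53995233 -0.18271687  0.06407767] [-3.7504962   0.90376297 -2.05882646] tcp jig [-0.074452   -0.00230097]
scene [9 7 9 7 8 6 6 8 8 5 9 7 7 9 5 5 4 1 1] [52 53 53 53 53 53 54 54 54 55 55 55 55 55 55 56 56 56 57 57 57 58 58 59
 59 59 59 59 60 60 60 60 61 61 62 62 62 62 63 63 63 63 64 64 64 65 65 65
 65 66 66 66 67 67 67 68 68 68 68 68 69 69 69 70 70 70 71 71 71 71 72 72
 72 72 73 73 73 73 74 74 74 75 75 75 75 75 76 76 76 77 77 77 77 77 77 78
 78 79 80 80 80 80 81 81 81 82 82 82 82 83 85 87 90]
side [10  2  5  6  5  5  4  3  5  4  6  4  6  2  2  3  0  1  2] [52 53 54 54 55 55 56 56 57 57 57 58 58 58 59 59 59 60 60 61 62 62 62 62
 62 63 64 65 66 66 66 67 67 67 67 68 69 69 69 70 70 71 71 71 72 72 72 73
 73 75 75 75 75 75 75 76 76 78 79 80 82 82 84 86 87]
```

The end of the pin's brass has moved from about 80 to 82.5 mm, so the pin is in roughly 2.5 mm. I'll back off.

Emit:
apply_moves(
  targets=[
    [0.0,0.001,0,0,0,0,0],
    [0.0,0.002,0,0,0,0,0],
    [0.0,0.005,0,0,0,0,0],
    [0.0,0.015,0,0,0,0,0],
    [0.0,0.02,0,0,0,0,0],
    [0.0,0,0,-0.03,0,0,0],
    [0.0,0,0,-0.04,0,0,0],
    [0.0,0,0,-0.03,0,0,0],
    [0.0,0,0,0,0,0,0],
    [0.0,0,0,0,0,0,0],
    [0.0,0,0,0,0,0,0],
  ],
)

```text
time_s: 15.67
tcp_pos: [0.4974, -0.1766, 0.1645]
eef_rot: [180.0, 0.1, 172.0]
contact_force: [-0.1, -0.1, -0.5]
gripper_width: 0.0004
gripper_force: 0.0
```

```bash
python3 gap.py; python3 - <<'E'
from h import *
I=[]
for n in("scene","side"):
    c=capture(n);f=c["frame"];f=f[140:240,160:300] if n=="scene" else f[160:260,350:490]
    I.append(cv2.resize(f,None,fx=2.8,fy=2.8,interpolation=cv2.INTER_CUBIC))
cv2.imwrite("pics/c6.png",np.hstack(I)[...,::-1])
E
```

```text
[ 0.49739926 -0.17655256  0.16449245] [-0.08357227 -0.05294133 -0.46819209] tcp jig [-0.11744885 -0.00211891]
scene [6 9 5 7 9 5 8 7 7 6 8 9 7 9 5 3 4 1 1] [52 52 53 53 53 53 54 54 54 55 55 55 56 56 56 56 56 57 57 57 58 58 58 58
 59 59 59 60 60 60 60 60 61 61 62 62 62 62 62 63 63 63 63 64 64 65 65 65
 65 66 66 66 66 67 68 68 68 68 68 68 69 69 70 70 70 70 70 71 71 71 71 72
 72 73 73 73 73 73 74 74 75 75 75 75 76 76 76 76 76 77 77 77 77 77 77 78
 78 79 80 80 80 80 81 82 82 83 83 83 84 87 90]
side [5 6 2 7 4 6 5 4 3 5 5 6 5 2 1 2 2 0 0] [52 53 53 53 54 54 54 55 57 57 57 58 58 58 58 58 59 59 60 60 61 61 61 62
 62 62 62 63 63 64 64 65 65 66 68 68 68 68 69 69 69 69 70 70 71 71 71 73
 73 73 73 74 74 74 74 75 75 76 77 78 79 80 81 83 84 89]
```

View pics/c6.png

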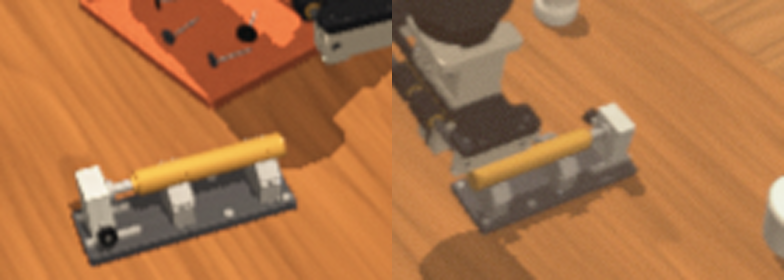

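The bar lies in both Vs with its end against the pin (at (133,185) in the left crop), and the robot is clear. The pin face hasn't come back noticeably. Handing in.

```bash
python3 -c "
from plant import close_job
print(close_job())"
```

```text
the job is handed in; nothing more can be done
None
```

I handed the job in: the thick bar lies in both Vs and bears on the stop pin, which I estimate is pushed in about 2–3 mm. The robot is clear, and no verdict came back.

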